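# Tip a rinsed spot plate upright in its drain stand

### The job

One of the two drain stands holds the white porcelain spot plate with the twelve round wells, lying back on the rest bar. Push its raised end over towards the back board, so that it pivots on its lower edge and stays standing upright against the board, without lifting it off the stand. Leave the smaller plain tile in the other stand lying as it is.

Things in the scene. Friction and masses are not known exactly. Their poses are not given: they have to be found in the camera images.
- spot_plate_centre (a point): centre of the white porcelain spot plate, 90 mm wide, 120 long, 12 thick, about 0.3 kg, twelve round wells in one face. Starts reclined 30 degrees above level, lower end at the foot of the back board, raised end towards the robot, overhanging the rest bar by 48 mm. Axes: z along the length to the raised end, y along the width, x out of the face with wells (faces the board when upright)
- spot_plate_foot (a point): centre of the spot plate's lower end face (90 by 12 mm), on which it pivots; 60 mm from the centre along the plate's -z. At the start the opposite, raised end has its lower edge 68 mm above the work surface and 108 mm before (-x of) the stand's origin, with free space below and in front of it. Axes as for the centre
- drain_stand: fixed aluminium stand under the spot plate: base 165x124x8 mm; back board 116 wide, 95 high, leaning back 10 degrees, so an upright plate leans on it and stays; rest bar 44 mm up, 68 before the origin; side stops 12 high at the foot. Origin: on the work surface below the middle of the line where board front meets base. x: level, from bar to board (way to push), y along the board, z up
- tile_centre (a point): centre of the plain white ceramic tile without wells, 90 mm square and 12 mm thick, reclined in the same way in the other, identical stand; to be left alone. Axes as for the spot plate

How it is judged:
At the end, for the whole second after the job is handed in: The spot plate is at rest on its lower end against the back board: within 15 degrees of vertical, centre -10 to +20 mm from the board's foot line and within 20 mm of its middle, foot under 25 mm from that line, square within 11 degrees; the tile moved less than 15 mm (angle between spot_plate_centre's own z axis and vertical below 0.27 rad and x of spot_plate_centre in the frame of drain_stand between -0.01 and 0.02 m and y of spot_plate_centre in the frame of drain_stand between -0.02 and 0.02 m and angle between the y axis of spot_plate_centre and the y axis of drain_stand, either way round below 0.2 rad and x of spot_plate_foot in the frame of drain_stand above -0.025 m and linear speed of spot_plate below 0.02 m/s and distance of tile_centre from where it was at the start of the episode below 0.015 m); the robot touches nothing.
It fails at once if the spot plate is lifted off the stand (its lower end more than 40 mm above the work surface) (height (world z) of spot_plate_foot above 0.04 m).
It fails at once if the plain tile is moved by more than 30 mm (distance of tile_centre from where it was at the start of the episode above 0.03 m).
It also fails if it takes over 35 s, if anything falls off the work surface, if the arm or the gripper's body presses on something with over 40 N, if the wrist force passes 120 N, or if a joint passes its speed limit or range.

### The arm

A 6-joint arm with a two-finger parallel gripper is mounted at the origin on a cart in front of the work surface, level with it; the furniture and walls round the work are solid. World frame = base frame: x ahead of the robot, y to its left, z up, the work surface at z = 0. Lengths are in m, angles in rad, forces in N, time in s.
With the tool pointing down it reaches from about 0.3 to 0.825 m from the base axis. Payload 5.4 kg.
Tool frame: the origin (TCP) lies between the finger pads; the fingertips stand 19 mm ahead of it and the grasp point (between the pads) is the TCP (robot.tcp_to_tips is the distance from the TCP to the fingertips, in m); z points along the fingers, y is the line along which they close (so a half turn about z gives the same grasp; the last joint's range is limited). The gripper opens to 92 mm and grips with 3 to 60 N. Pads are 20 mm wide; open, the fingers measure 128 mm over their backs; the gripper's body (75 mm by 189 mm) begins 69 mm behind the grasp point.
Start: joints at [1.135, 0.158, 1.597, -0, 1.386, -0.21], TCP at [0.129, 0.56, 0.234] pointing down, gripper open.
Joint ranges: [-2.91, 2.91], [-0.94, 2.29], [0.18, 2.7], [-1.29, 4.43], [0.17, 2.64], [-3, 3]. Speed limits (rad/s): [2.57, 2.57, 3.14, 3.14, 3.14, 3.14].

### API

Orientations are given as a unit quaternion [x, y, z, w].
In Python, from workcell import robot, imaging gives the robot as it stands.
- The arm moves only by the tool apply_moves, never from a script. Its argument "commands" is a list that holds one entry, the list of rows, each a list of 4 numbers: the shift along the tool's x, y, z normalised to -1 to 1, where 1 is 20 cm, then the turn about the tool's z normalised to -1 to 1, where 1 is pi rad. A call has 1 to 20 rows; each row is the pose to reach, as a shift and turn from the pose commanded when the call began, along the tool's axes at that moment, turning the shorter way round; what a row does not reach only later rows make up. A row lasts 1/8 s, in which the tool goes at most 62.5 mm and 10.7 degrees, less where a joint would pass 70% of its speed; a pose out of reach is approached as far as the arm can. A call with a number of a shift or a turn outside -1 to 1 is refused whole. A call with a gripper value outside its range is refused whole. "jaw" is the gripper's target within -1 to 1 (fully open at 1, half-way at 0, shut at -1), set as the call begins (left out, the last holds). The fingers move at their own pace and stop on an object; "squeeze" is the grip in N (left out, the last holds). Time passes only in rows, so rows that repeat a pose let the fingers close. It gives the time, the measured TCP pose, the force, the opening and the grip force at its end, in the units of the state.
- robot.read_state(): the state, without advancing time (a new reading comes with each control period).
- imaging.read_camera(name): name is "scene" or "top" or "wrist"; returns the picture (480x640x3 uint8, blue, green, red); there is no depth.
- imaging.camera_info(name): a dict with "fx", "fy", "cx", "cy" (pixels), "world_from_camera" (4x4, takes a point from camera to world coordinates); the wrist camera has in their place "T_tool_cam" (4x4, takes a point from camera to tool coordinates, whose origin is the TCP and whose axes are the flange's). Camera axes: x right, y up, looking along -z (the intrinsics and any distortion apply to the point x, -y, -z); pixel columns grow to the right and rows downward; lengths in m; the calibration is good to about 2 mm. A picture is of the moment at which its call begins: read the wrist's pose just before it. camera_info takes no time and is no camera call.
- robot.job_done(): hands the job in; it is judged then, once.
The state is a dict: "t": time; "qpos": joint angles; "joint_vel": joint speeds; "tau": joint torques, N m; "tool_pos": TCP position; "tool_rot": TCP orientation; "force": force on the tool from outside, world axes, zero at the start; "ft_torque": the same for the moment, N m; "gripper_width": opening from 0.0 (shut) to 1.0 (fully open); "grip_force": force on a finger pad.
Only numpy, scipy, OpenCV 4.12 (cv2) and the standard library are available. Lean on these libraries where they do the work, as an engineer would, in place of code of your own. Each camera call takes 0.05 s, during which the arm holds its last target. There are 200 camera calls.

## Working session

There is one attempt and no reset: what is moved stays moved. The work goes in short steps, Python scripts to look and compute and a tool call to move; the robot and the scene stay as the last step left them, time stands still between calls to the robot, and variables do not carry over. Pictures are saved under pics/ and viewed, at most 10 in all, crops included, and the job is handed in when it is done.

Besides the shell and the picture viewer there is one more tool, called after "Emit:" as a command line: name --argument value ..., lists and objects as JSON in quotes. apply_moves: Moves the arm, as the interface text tells. Scaled input: -1 to 1 covers 20 cm each way for a shift and pi rad each way for a turn. Its arguments: {"type":"object","properties":{"commands":{"type":"array","items":{"type":"array","items":{"type":"array","items":{"type":"number","minimum":-1,"maximum":1}}}},"jaw":{"type":"number"},"squeeze":{"type":"number"}},"required":["commands"]}

```bash
mkdir -p pics
python3 - <<'E'
from workcell import robot, imaging
import cv2,numpy as np
print(robot.read_state())
for n in("top","scene"):
    cv2.imwrite(f"pics/{n}0.png",imaging.read_camera(n)); i=imaging.camera_info(n)
    print(n,i)
E
```

```text
{'t': 0.0, 'qpos': array([ 1.13489390e+00,  1.59050589e-01,  1.59818358e+00,  1.46593966e-05,
        1.38619791e+00, -2.10080587e-01]), 'joint_vel': array([ 0.00162678, -0.00155216,  0.00254256,  0.00029117,  0.00113447,
       -0.00247129]), 'tau': array([-4.06771360e-04, -3.85571837e+01, -3.22106624e+01,  7.00522936e-02,
        3.78760078e-02, -1.06792131e-04]), 'tool_pos': array([0.12850509, 0.55986937, 0.23264239]), 'tool_rot': array([ 1.12672454e-01,  9.93631759e-01, -8.69866767e-04, -2.98752243e-04]), 'force': array([ 0.09867305,  0.24169453, -0.17597688]), 'ft_torque': array([ 0.00744075,  0.06101571, -0.04846793]), 'grip_force': 0.0, 'gripper_width': 0.9989440266321864}
top {'fx': 443.53713181818677, 'fy': 443.53713181818677, 'cx': 314.66361516546243, 'cy': 236.10237522173114, 'world_from_camera': array([[ 0.07949268,  0.97590226, -0.20321341,  0.38474721],
       [-0.99683075,  0.07844912, -0.0131983 , -0.0068412 ],
       [ 0.00306166,  0.20361854,  0.97904551,  0.90300387],
       [ 0.        ,  0.        ,  0.        ,  1.        ]])}
scene {'fx': 597.9612654442054, 'fy': 597.9612654442054, 'cx': 323.86365494934864, 'cy': 235.43549822298283, 'world_from_camera': array([[ 0.66825883,  0.34273193, -0.66027642, -0.10831312],
       [-0.7437945 ,  0.29094743, -0.60176353, -0.5799319 ],
       [-0.01413785,  0.89324376,  0.44935031,  0.51503213],
       [ 0.        ,  0.        ,  0.        ,  1.        ]])}
```

View pics/top0.png

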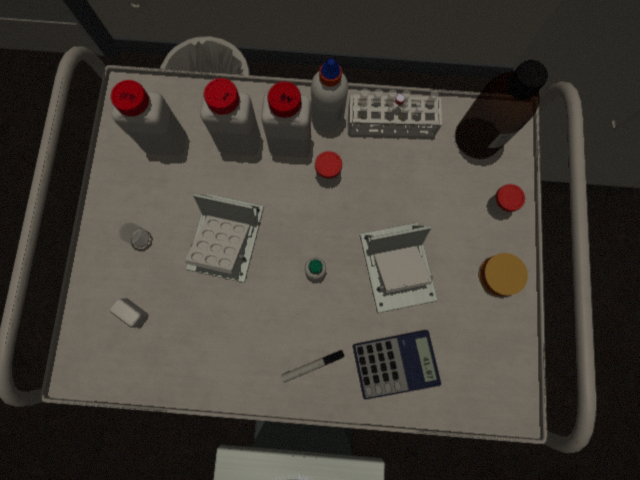

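View pics/scene0.png

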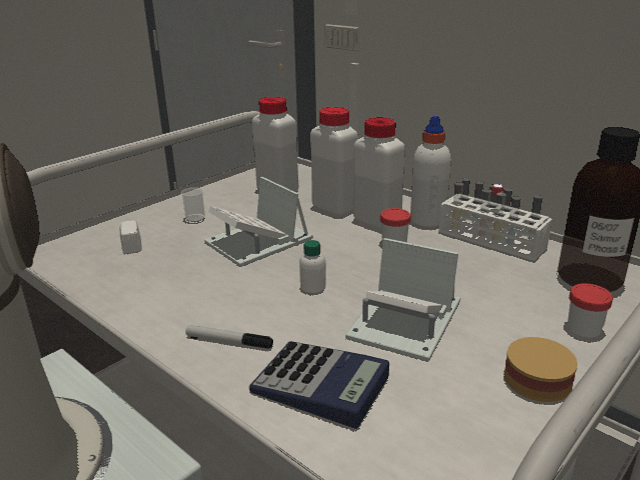

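The top view shows the spot plate in the left stand (base about (187-262, 195-280)) and the plain tile in the right stand (about (362-435, 225-308)). In the scene view the spot plate's stand is at about (258,225). I'll enlarge both views to pick out corners.

Run:
```python
import cv2,numpy as np
a=cv2.imread("pics/top0.png")[185:290,175:275]; b=cv2.imread("pics/scene0.png")[170:270,195:320]
a=cv2.resize(a,None,fx=5,fy=5,interpolation=cv2.INTER_CUBIC)
cv2.imwrite("pics/c.png",cv2.convertScaleAbs(a,alpha=1.5))
b=cv2.resize(b,None,fx=6,fy=6,interpolation=cv2.INTER_CUBIC)
cv2.imwrite("pics/d.png",cv2.convertScaleAbs(b,alpha=1.5))
```

```text
(no output)
```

View pics/c.png

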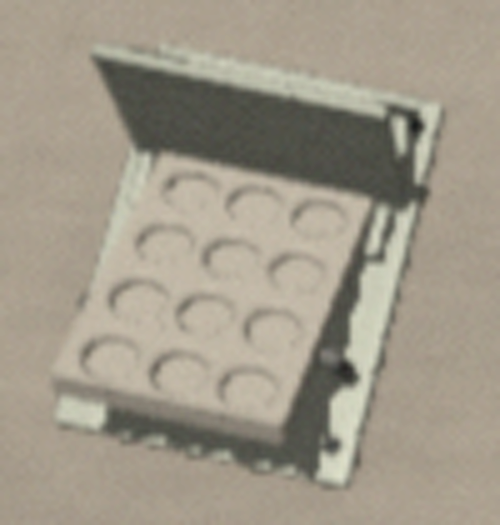

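View pics/d.png

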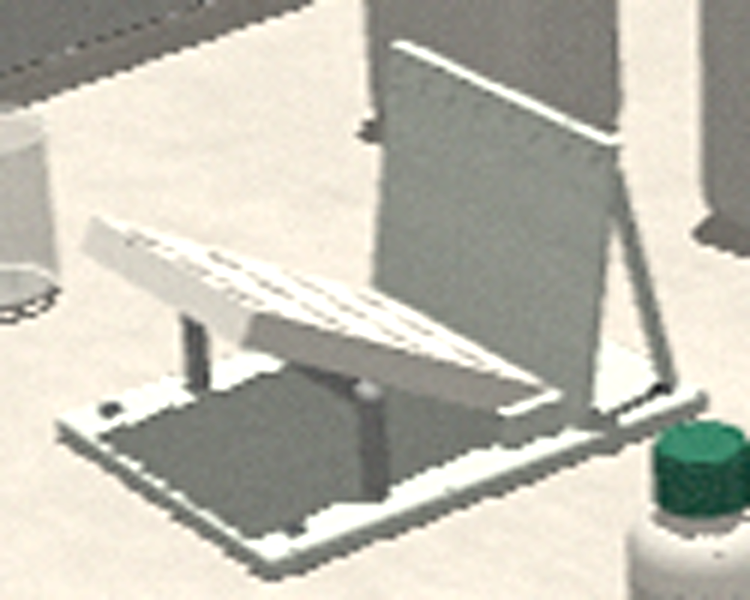

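Crop c: the plate's raised top edge runs (55,378)–(283,432), the board's front top edge (95,55)–(392,108), and base corners are at (348,485) and (438,105). Crop d: the raised end top edge runs (97,217)–(257,315) and the board top (395,42)–(612,142).

```bash
cat > h.py <<'E'
import numpy as np
from workcell import imaging
def ray(n,u,v,z):
    i=imaging.camera_info(n);T=i["world_from_camera"]
    d=T[:3,:3]@np.array([(u-i["cx"])/i["fx"],-(v-i["cy"])/i["fy"],-1]);o=T[:3,3]
    return o+d*(z-o[2])/d[2]
E
python3 - <<'E'
from h import *
print(imaging.camera_info("top").keys())
P={}
for k,u,v,z in [("upL",55,378,.0784),("upR",283,432,.0784),("loL",57,398,.068),("loR",280,442,.068),("bdL",95,55,.1016),("bdR",392,108,.1016),("baseFR",348,485,.008),("baseBR",438,105,.008)]:
    P[k]=ray("top",175+u/5,185+v/5,z);print(k,P[k].round(4))
for k,u,v,z in [("upL",97,217,.0784),("upR",257,315,.0784),("loR",245,345,.068),("bdL",395,42,.1016),("bdR",612,142,.1016),("baseFL",60,425,.008),("baseFR",270,565,.008),("baseBR",705,400,.008)]:
    print("sc",k,ray("scene",195+u/6,170+v/6,z).round(4))
for a,b in (("upL","upR"),("bdL","bdR"),("baseFR","baseBR")):
    d=P[b]-P[a];print(a,b,np.linalg.norm(d),np.degrees(np.arctan2(d[1],d[0])))
E
```

```text
dict_keys(['fx', 'fy', 'cx', 'cy', 'world_from_camera'])
upL [0.4898 0.2411 0.0784]
upR [0.4764 0.1535 0.0784]
loL [0.4836 0.2424 0.068 ]
loR [0.4737 0.1562 0.068 ]
bdL [0.6097 0.2361 0.1016]
bdR [0.5981 0.1227 0.1016]
baseFR [0.465  0.1386 0.008 ]
baseBR [0.6258 0.1188 0.008 ]
sc upL [0.4888 0.2394 0.0784]
sc upR [0.4748 0.1496 0.0784]
sc loR [0.4732 0.1543 0.068 ]
sc bdL [0.6064 0.2326 0.1016]
sc bdR [0.5918 0.1216 0.1016]
sc baseFL [0.4765 0.2532 0.008 ]
sc baseFR [0.4606 0.1358 0.008 ]
sc baseBR [0.6191 0.1119 0.008 ]
upL upR 0.08861994796714415 -98.69657867930819
bdL bdR 0.11402419072782118 -95.81639838733723
baseFR baseBR 0.16210544580024094 -7.003414629482637
```

Emit:
apply_moves --commands '[[[-0.2,-0.14,0,-0.01],[-0.4,-0.28,0,-0.02],[-0.6,-0.42,0,-0.031],[-0.8,-0.56,0,-0.031],[-0.97,-0.7,0,-0.031],[-0.97,-0.7,0,-0.031],[-0.97,-0.7,0,-0.031],[-0.97,-0.7,0,-0.031]]]' --jaw -0.2

```text
t: 1.1
tool_pos: [0.2857, 0.3812, 0.2335]
tool_rot: [0.063, 0.998, 0.0, -0.0]
force: [-0.1, -0.6, 0.4]
gripper_width: 0.402
grip_force: 0.0
```

```bash
cat >> h.py <<'E'
from workcell import robot
from scipy.spatial.transform import Rotation as R
O=np.array([.585,.180,0]);ex=np.array([.9919,-.127,0]);ey=np.array([.127,.9919,0])
def go(X,Y,z):
    s=robot.read_state();M=R.from_quat(s["tool_rot"]).as_matrix();p=s["tool_pos"]
    print("t",s["t"],"p",p.round(4),"stand",(p-O)@ex,(p-O)@ey,"yaw err deg",np.degrees(np.arcsin(M[:,1]@ex)),"F",s["force"].round(2),s["gripper_width"])
    print("shift/0.2:",(M.T@(O+X*ex+Y*ey+[0,0,z]-p)/.2).round(3), "ex,z in tool/0.2 per m",(M.T@ex/.2).round(3))
E
python3 -c "
from h import *
go(-.143,.004,.069)"
```

```text
t 1.1 p [0.2857 0.3812 0.2335] stand -0.3224227037775707 0.1616005524453452 yaw err deg -0.02902602738756498 F [-0.15 -0.6   0.38] 0.4016046740607274
shift/0.2: [-0.897 -0.788  0.822] ex,z in tool/0.2 per m [-5.e+00 -3.e-03 -2.e-03]
```

Aligned. I'll move over first, then go down.

Emit:
apply_moves --commands '[[[-0.22,-0.2,0,0],[-0.45,-0.4,0,0],[-0.68,-0.6,0,0],[-0.9,-0.79,0,0],[-0.9,-0.79,0.2,0],[-0.9,-0.79,0.4,0],[-0.9,-0.79,0.6,0],[-0.9,-0.79,0.75,0],[-0.9,-0.79,0.82,0],[-0.9,-0.79,0.82,0],[-0.9,-0.79,0.82,0]]]'

```text
t: 2.48
tool_pos: [0.4459, 0.2012, 0.071]
tool_rot: [0.064, 0.998, 0.0, 0.001]
force: [1.0, -0.9, 0.7]
gripper_width: 0.398
grip_force: 0.0
```

```bash
python3 -c "
from h import *
import cv2
go(-.118,.004,.069)
a=imaging.read_camera('scene')[140:290,170:345]
cv2.imwrite('pics/e.png',cv2.convertScaleAbs(cv2.resize(a,None,fx=4,fy=4),alpha=1.5))"
```

```text
t 2.475 p [0.4459 0.2012 0.071 ] stand -0.1407025213560835 0.003389373893231948 yaw err deg 0.03483249358307831 F [ 1.02 -0.88  0.73] 0.39825528068556887
shift/0.2: [-0.113  0.003  0.01 ] ex,z in tool/0.2 per m [-5.0e+00  3.0e-03  1.2e-02]
```

View pics/e.png

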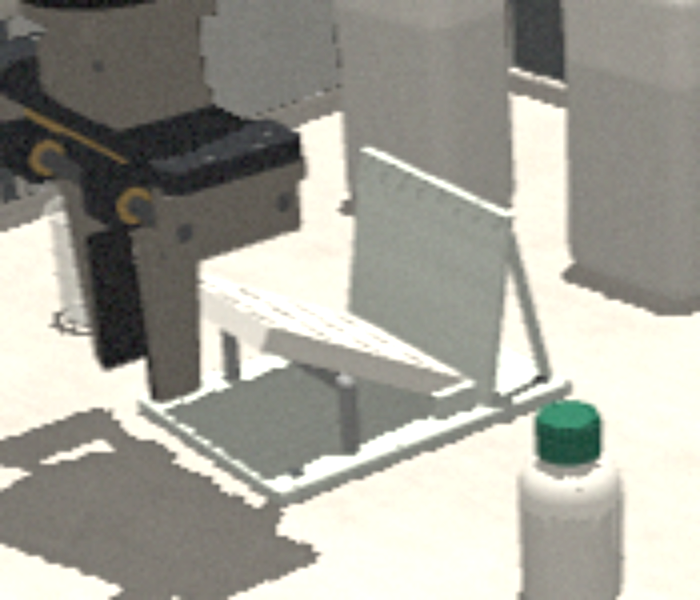

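The fingertips (about (180,395) and (105,360)) stand just in front of the raised end (about (205,285)–(270,350)), low enough to catch its lower edge. I'll make contact and start the arc.

Emit:
apply_moves --commands '[[[-0.04,0,0,0],[-0.08,0,0,0],[-0.1,0,0,0],[-0.12,0,-0.01,0],[-0.13,0,-0.03,0],[-0.14,0,-0.05,0],[-0.15,0,-0.07,0],[-0.165,0,-0.09,0],[-0.18,0,-0.11,0],[-0.195,0,-0.13,0],[-0.195,0,-0.13,0]]]'

```text
t: 3.9
tool_pos: [0.4834, 0.1958, 0.0961]
tool_rot: [0.064, 0.998, -0.0, -0.0]
force: [-5.2, 0.4, 2.3]
gripper_width: 0.392
grip_force: 2.8
```

```bash
python3 -c "
from h import *
import cv2
go(-.118,.004,.069)
a=imaging.read_camera('scene')[140:290,170:345]
cv2.imwrite('pics/f.png',cv2.convertScaleAbs(cv2.resize(a,None,fx=4,fy=4),alpha=1.5))"
```

```text
t 3.9 p [0.4834 0.1958 0.0961] stand -0.10280480156414587 0.0027846923661089622 yaw err deg 0.062366171594655545 F [-5.24  0.44  2.34] 0.3915722709097298
shift/0.2: [0.076 0.006 0.136] ex,z in tool/0.2 per m [-5.e+00  5.e-03 -4.e-03]
```

View pics/f.png

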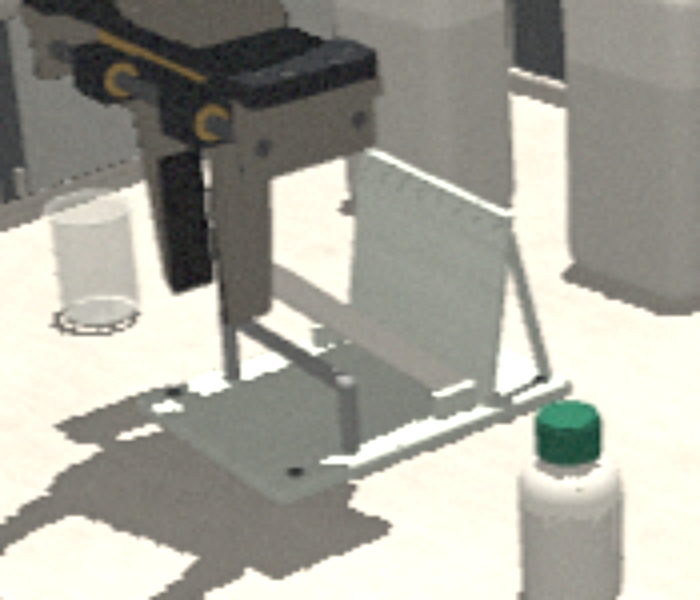

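The plate is off the bar and pivoting at about 45°, with a small force of about 5 N. I'll continue the arc to upright.

Emit:
apply_moves --commands '[[[-0.025,0,-0.025,0],[-0.05,0,-0.047,0],[-0.075,0,-0.067,0],[-0.1,0,-0.085,0],[-0.125,0,-0.1,0],[-0.155,0,-0.118,0],[-0.185,0,-0.133,0],[-0.215,0,-0.146,0],[-0.25,0,-0.158,0],[-0.28,0,-0.166,0],[-0.31,0,-0.172,0],[-0.34,0,-0.177,0],[-0.37,0,-0.18,0],[-0.4,0,-0.18,0],[-0.42,0,-0.18,0],[-0.44,0,-0.18,0],[-0.455,0,-0.18,0],[-0.47,0,-0.18,0],[-0.48,0,-0.18,0],[-0.48,0,-0.18,0]]]'

```text
t: 6.45
tool_pos: [0.5787, 0.1834, 0.1316]
tool_rot: [0.064, 0.998, 0.0, -0.0]
force: [0.4, -0.1, 0.8]
gripper_width: 0.397
grip_force: 0.0
```

```bash
python3 -c "
from h import *
import cv2
go(-.118,.004,.069)
a=imaging.read_camera('scene')[140:290,170:345]
cv2.imwrite('pics/g.png',cv2.convertScaleAbs(cv2.resize(a,None,fx=4,fy=4),alpha=1.5))"
```

```text
t 6.45 p [0.5787 0.1834 0.1316] stand -0.006655482205767267 0.002623371279580056 yaw err deg 0.0626172436441728 F [ 0.38 -0.09  0.79] 0.3974792988159522
shift/0.2: [0.557 0.006 0.313] ex,z in tool/0.2 per m [-5.     0.005 -0.   ]
```

View pics/g.png

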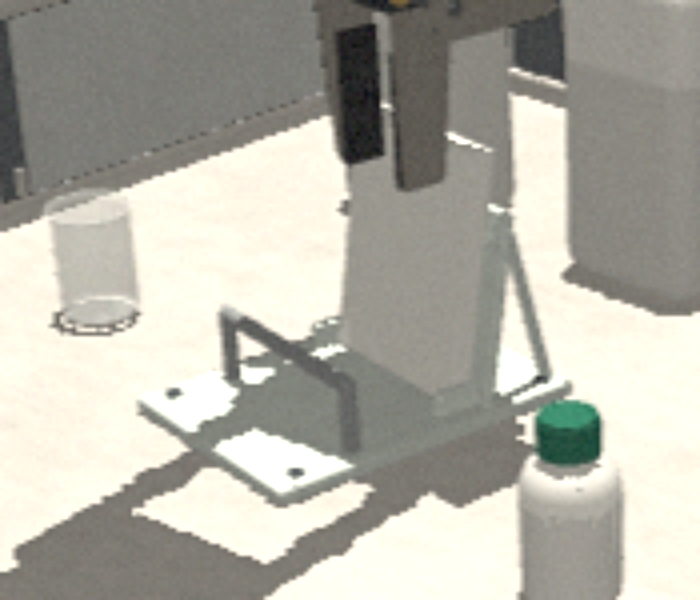

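The plate stands up against the board and the fingers are unloaded. I'll back straight off, then check.

Emit:
apply_moves --commands '[[[0.05,0,0,0],[0.15,0,0,0],[0.35,0,0,0],[0.6,0,0,0],[0.8,0,0,0],[0.9,0.0,-0.2,0],[0.9,0.2,-0.4,0],[0.9,0.4,-0.4,0],[0.9,0.6,-0.4,0],[0.9,0.6,-0.4,0]]]'

```text
t: 7.75
tool_pos: [0.4146, 0.3271, 0.2114]
tool_rot: [0.063, 0.998, 0.0, -0.0]
force: [-0.6, -0.5, 0.1]
gripper_width: 0.4
grip_force: 0.0
```

```bash
python3 -c "
from h import *
import cv2
go(-.118,.004,.069)
a=imaging.read_camera('scene')[170:270,195:320]
t=imaging.read_camera('top')[185:285,175:275]
r=lambda a,f:cv2.convertScaleAbs(cv2.resize(a,None,fx=f,fy=f,interpolation=cv2.INTER_CUBIC),alpha=1.5)
cv2.imwrite('pics/h.png',np.hstack([r(a,4),r(t,4)[:400,:300]]))"
```

```text
t 7.75 p [0.4146 0.3271 0.2114] stand -0.18767288338845647 0.12425284708284953 yaw err deg -0.11978137585142765 F [-0.6  -0.55  0.09] 0.3995830825087612
shift/0.2: [-0.347 -0.602  0.712] ex,z in tool/0.2 per m [-5.e+00 -1.e-02 -2.e-03]
```

View pics/h.png

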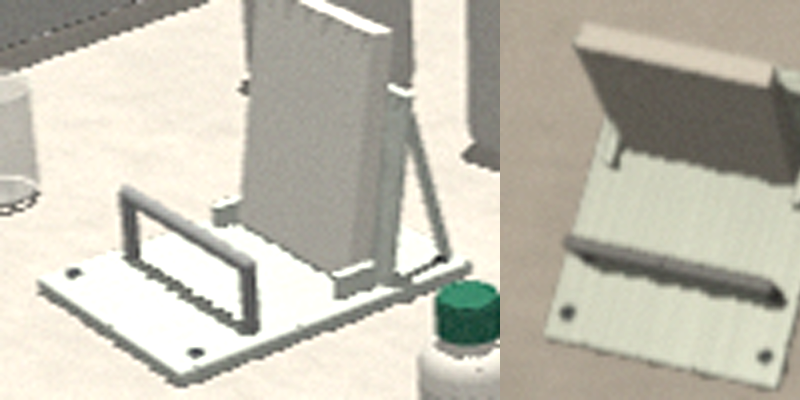

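In picture h the plate stands between its side stops. Its foot front edge starts at (240,225) in the scene half, and its top front edge runs (580,45)–(775,88) in the top half. I'll check those numerically.

```bash
python3 -c "
from h import *
for n,u,v,z in [('top',175+80/4,185+47/4,.126),('top',175+273/4,185+88/4,.126),('top',175+125/4,185+148/4,.008),('top',175+290/4,185+183/4,.008),('scene',195+240/4,170+225/4,.008),('scene',195+373/4,170+35/4,.126)]:
    d=ray(n,u,v,z)-O;print(n,(d@ex).round(4),(d@ey).round(4))"
```

```text
top 0.0105 0.0484
top 0.0098 -0.0421
top -0.0093 0.0509
top -0.0097 -0.0371
scene -0.0118 0.0473
scene 0.0099 -0.0387
```

The plate leans about 10°, with its centre near x +6 mm, y +4 mm, and it is square. Handing in.

```bash
python3 -c "
from workcell import robot
print(robot.job_done())"
```

```text
the job is handed in; nothing more can be done
None
```

The spot plate now stands upright against its back board (about 10° lean, square, centre roughly 6 mm from the foot line and 4 mm off its middle), the arm never went near the tile, and the job was handed in about 8 s into the run; no verdict was returned.

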